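# Hang the lift-off door back on the tool cabinet

### The job

Take the loose wooden door out of its rack, lower both its knuckles together onto the cabinet's two pintle pins with the door standing open until it sits fully home, then swing it shut and let go. The hinge strip was only roughly adjusted, so feel for the pins and go gently: never force the door, drop it or push hard on the cabinet. Leave the other things on the bench where they are.

Things in the scene. Friction and masses are not known exactly. Their poses are not given: they have to be found in the camera images.
- door: Lift-off door: upright wooden panel 175 wide, 165 high, 14 mm thick, about 0.32 kg, balancing near its middle. Origin: centre of its underside; x along the width towards the hinge edge, y out of the outer face, z up. Two steel knuckles, one above the other, stand beyond the hinge edge (axis at x 97.5, y 0 mm), strapped to the outer face from x = 51 mm on by 3 mm steel.
- knuckle_low (a point): Centre of the lower mouth of the lower knuckle (x 97.5, y 0, z 15 mm on the door). A knuckle is an upright tube 20 mm long, bore 10.6 mm, outside 17 mm, open at both ends
- knuckle_up (a point): Centre of the lower mouth of the upper knuckle, the same tube (x 97.5, y 0, z 130 mm on the door)
- top_edge (a point): Middle of the door's top edge (x 0, y 0, z 165 mm on the door); bare, can be pinched across its 14 mm
- knob (a point): Front of the door's round knob, 22 mm across, standing 27 mm out from the panel's middle plane, at x -60, z 75 mm on the door
- cabinet: Small plywood bench cabinet, fixed, 130 deep, 170 wide, 214 mm high, open at the front. Origin: centre of its underside; x from front to back, y to its hinge side, z up. Hung wide open, the door's x points along the cabinet's x, its underside at z 30 mm; it shuts by turning 90 degrees anticlockwise seen from above, x then along the cabinet's y. It turns freely and stays put; no latch.
- pins_by_design (a point): Where the upper pin's foot should be: x -78, y 100, z 160 mm on the cabinet; the lower one's at z 45. The steel hinge strip with both pins is screwed on through slots: the pins stand together, vertical and rigid, up to 10 mm off in the cabinet's y and 5 mm in x, unmeasured. Pins: 8 mm thick, 16 tall, tips chamfered 1 mm, on 16 mm round shoulders that carry the knuckles; brackets come from behind.
- top_board (a point): Middle of the lower front edge of the cabinet's top board (x -78, y 0, z 202 mm on the cabinet; the board is 12 mm thick, 170 wide). It reaches over the top of the shut door, 7 mm above it, so the door can be put on the pins only while open
- front_edge (a point): A point in the plane of the cabinet's front edges (x -65, y 0, z 30 mm on the cabinet). Shut, the door's back is 1 to 11 mm in front of this plane at the hinge and touches it or nearly so
- rack: Wooden rack, fixed, in which the door stands on edge at the start, x along x: base 150 x 90 x 12 mm, origin at the centre of its underside; four posts up to z 52 mm form a slot along x, 17.6 mm wide, on whose floor (z 12 mm) the door stands.
- can: Bystander: plain green drinks can, 66 mm across, 115 mm tall. Origin at its underside.
- glue: Bystander: small white glue bottle, 36 mm across, 100 mm tall. Origin at its underside.
- mallet: Bystander: round wooden carver's mallet standing on its 80 mm head, 205 mm tall. Origin at its underside.
- gouge_a: Bystander: carving gouge lying flat, about 220 mm long, 25 mm thick wooden handle.
- gouge_b: Bystander: a second gouge lying flat, same size.
- carving: Bystander: half-carved block of wood, 80 x 60 mm, 105 mm tall. Origin at its underside.
- offcut: Bystander: wood offcut lying flat, 90 x 35 x 22 mm. Origin at its underside.
Not all that is in view belongs to the job. There is more than one size of the door; the one meant has the size given above.

How it is judged:
By the outcome, as a careful person would: the job done as asked, in the order asked, and still so for the second after the job is handed in, with the robot touching nothing.
It also fails if it takes over 72 s, if anything falls off the work surface, if the arm or the gripper's body presses on something with over 40 N, if the wrist force passes 120 N, or if a joint passes its speed limit or range.

### The arm

A 6-joint arm with a two-finger parallel gripper is mounted at the origin on the work surface. World frame = base frame: x ahead of the robot, y to its left, z up, the work surface at z = 0. Lengths are in m, angles in rad, forces in N, time in s.
With the tool pointing down it reaches from about 0.375 to 0.825 m from the base axis. Payload 5.5 kg.
Tool frame: the origin (TCP) lies at the very end of the fingers, on their centre line; the grasp point (between the pads) lies 19 mm behind it; z points along the fingers, x is the direction in which the jaws open and shut, and the axes are right-handed (so a half turn about z gives the same grasp; the last joint's range is limited). The gripper opens to 85 mm and grips with 20 to 120 N. Pads are 22 mm wide; open, the fingers measure 114 mm over their backs; the gripper's body (76 mm by 85 mm) begins 54 mm behind the grasp point. The pads swing forward as they close: fully open they stand 13 mm farther back than shut.
Start: joints at [-1.192, 0.314, -0.047, 1.21, 0, 1.571], TCP at [0.222, -0.557, 0.191] pointing down, gripper open.
Joint ranges: [-2.67, 2.67], [-0.69, 1.73], [-1.03, 1.25], [-2.08, 2.16], [-1.42, 1.45], [-3.14, 3.14]. Speed limits (rad/s): [2.39, 2.39, 3.01, 3.14, 3.14, 3.14].

### API

Orientations are given as a rotation vector (axis times angle).
In Python, from plant import robot gives the robot as it stands. Calls block until the motion is done:
- robot.move_ptp(position, orientation): joint-space move of the TCP to a pose.
- robot.servo_line(position, rotation=None, rate=0.15): straight line of the TCP; rotation=None keeps the orientation; rate is the mean speed in m/s.
- robot.move_j(angles): joint-space move.
- robot.move_gripper(opening, force=None): finger opening in m; force is the grip in N (None keeps the last); returns when the fingers have stopped.
- robot.pause(seconds).
- robot.inverse_kinematics(position, orientation): joint angles nearest the present ones, or None.
- robot.get_state(): the state.
- robot.read_camera(name): name is "scene" or "top"; returns a dict with "color" (420x560x3 uint8, red, green, blue), "fx", "fy", "cx", "cy" (pixels), "rvec" (rotation vector, rad) and "tvec" (3), from world to camera coordinates, as OpenCV has them. Camera axes: x right, y down, z forward; pixel columns grow to the right and rows downward; lengths in m; the calibration is good to about 2 mm. A picture is of the moment at which its call begins. There is no depth.
A pose or a line that the arm cannot do raises robot.Unreachable and nothing moves.
- robot.sign_off(): hands the job in, once; it reports no verdict.
Trained networks look in a picture, given as the dict that the camera call returned (one of the last four; its "shot" number tells which), for a name from the list of things; names that differ only in an ending like _2 or _b are one class to them, and where a whole thing is asked for, a point or a joint stands for the part that bears it (a point fixed in the world has none). Each returns a list of dicts, best first, with "p" (0 to 1); they miss things now and then, are a little off and sometimes report something else, mostly with a low value. They report only what shows in the picture. A call takes as long as a camera call. They do not tell look-alikes from the thing itself.
- robot.find_in(target, picture): "position" ([x, y, z] in m, in world coordinates, good to about 4 mm: the middle of the surface that is visible of it).
- robot.silhouettes(target, picture): "region" (420x560 bool, what is visible of it).
The state is a dict: "clock": time; "qpos": joint angles; "qd": joint speeds; "effort": joint torques, N m; "position": TCP position; "eef_rot": TCP orientation; "wrist_force": force on the tool from outside, world axes, zero at the start; "wrist_torque": the same for the moment, N m; "finger_gap": finger opening in m.
Only numpy, scipy, OpenCV 4.12 (cv2) and the standard library are available. Lean on these libraries where they do the work, as an engineer would, in place of code of your own. Each camera call takes 0.05 s, during which the arm holds its last target. There are 200 camera calls.

## Working session

There is one attempt and no reset: what is moved stays moved. The work goes in short steps, each a Python script; the robot and the scene stay as the last script left them, time stands still between calls to the robot, and variables do not carry over. Pictures are saved under pics/ and viewed, about 8 in all and at most 12, crops included, and the job is handed in when it is done.

```bash
ls; mkdir -p pics; python3 - <<'E'
from plant import robot
import cv2,numpy as np
for n in("scene","top"):
    p=robot.read_camera(n); cv2.imwrite(f"pics/{n}0.png",p["color"][:,:,::-1])
    R=cv2.Rodrigues(np.array(p["rvec"]))[0]; print(n,p["fx"],p["cx"],p["cy"],"campos",-R.T@np.array(p["tvec"]),R[2])
    for t in("door","knuckle_up","knuckle_low","top_edge","knob","cabinet","top_board","rack","can","glue","mallet","gouge_a","carving","offcut","pins_by_design"):
        r=robot.find_in(t,p); print(t,[(np.round(d["position"],3).tolist(),round(d["p"],2)) for d in r[:3]])
print(robot.get_state())
E
```

```text
pics
scene 527.7549927250333 284.88642946819937 214.52224404168712 campos [1.1699926  0.46568526 1.20812766] [-0.49048017 -0.3170752  -0.81172195]
door [([0.295, 0.236, 0.107], 0.89), ([0.532, 0.27, 0.146], 0.7)]
knuckle_up [([0.537, 0.263, 0.141], 0.68), ([0.296, 0.237, 0.106], 0.65)]
knuckle_low [([0.534, 0.269, 0.146], 0.71), ([0.297, 0.239, 0.106], 0.67), ([0.704, 0.099, 0.102], 0.31)]
top_edge [([0.535, 0.259, 0.146], 0.55)]
knob [([0.531, 0.263, 0.144], 0.63), ([0.299, 0.232, 0.104], 0.62)]
cabinet [([0.644, -0.089, 0.194], 0.63)]
top_board [([0.647, -0.086, 0.188], 0.85)]
rack [([0.54, 0.281, 0.011], 0.56)]
can [([0.703, 0.099, 0.101], 0.59)]
glue [([0.72, 0.26, 0.067], 0.83)]
mallet [([0.576, -0.374, 0.092], 0.95)]
gouge_a [([0.653, 0.391, 0.022], 0.96), ([0.411, -0.311, 0.016], 0.69)]
carving [([0.704, -0.339, 0.049], 0.86), ([0.654, 0.391, 0.02], 0.28)]
offcut [([0.538, 0.45, 0.018], 0.77), ([0.703, -0.338, 0.05], 0.59)]
pins_by_design [([0.644, -0.086, 0.191], 0.56), ([0.651, 0.392, 0.016], 0.46), ([0.411, -0.307, 0.017], 0.4)]
top 379.26497869560467 280.23436817785046 209
[... 1119 characters left out ...]
 0.76), ([0.509, 0.253, 0.139], 0.25)]
{'clock': 1.6, 'qpos': array([-1.19201090e+00,  3.13504233e-01, -4.71165694e-02,  1.21019852e+00,
        7.47111141e-06,  1.57083541e+00]), 'qd': array([-0.00024901, -0.00159212,  0.00075957,  0.00014349,  0.00074797,
       -0.00067286]), 'effort': array([ 7.23656249e-04, -5.39457536e+01,  3.40036583e+01,  1.88532271e-03,
        1.60599939e-05, -1.02419312e-05]), 'position': array([ 0.22187281, -0.55745476,  0.19128968]), 'eef_rot': array([-2.59988318e+00,  1.76354527e+00,  2.32997321e-05]), 'wrist_force': array([-0.84745138,  0.03675121,  0.1581053 ]), 'wrist_torque': array([-0.02465221,  0.00989335,  0.00911803]), 'finger_gap': 0.08515852891802035}
```

View both.

View pics/scene0.png

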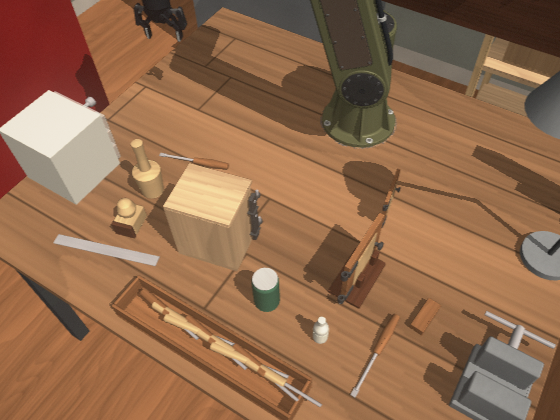

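View pics/top0.png

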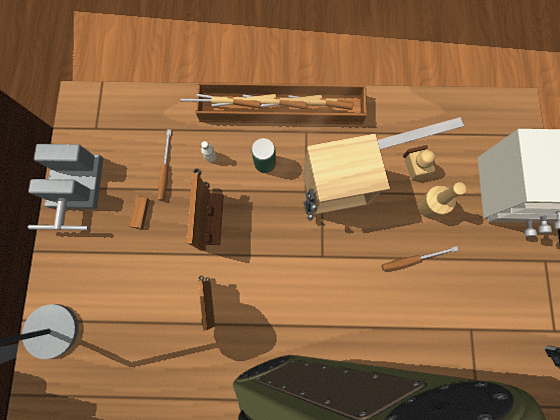

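```bash
python3 - <<'E'
import cv2,numpy as np
s=cv2.imread("pics/scene0.png");t=cv2.imread("pics/top0.png")
r=lambda i,x,y,w,h,f:cv2.resize(i[y:y+h,x:x+w],(w*f,h*f),interpolation=cv2.INTER_CUBIC)
a=r(s,320,165,100,150,4)  #400x600
b=r(t,160,160,80,75,5)   #400x375 
c=r(t,290,125,110,62,4)[:225,:400] 
cv2.imwrite("pics/crop1.png",np.hstack([a,np.vstack([b,c])]))
E
```

```text
(no output)
```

View pics/crop1.png

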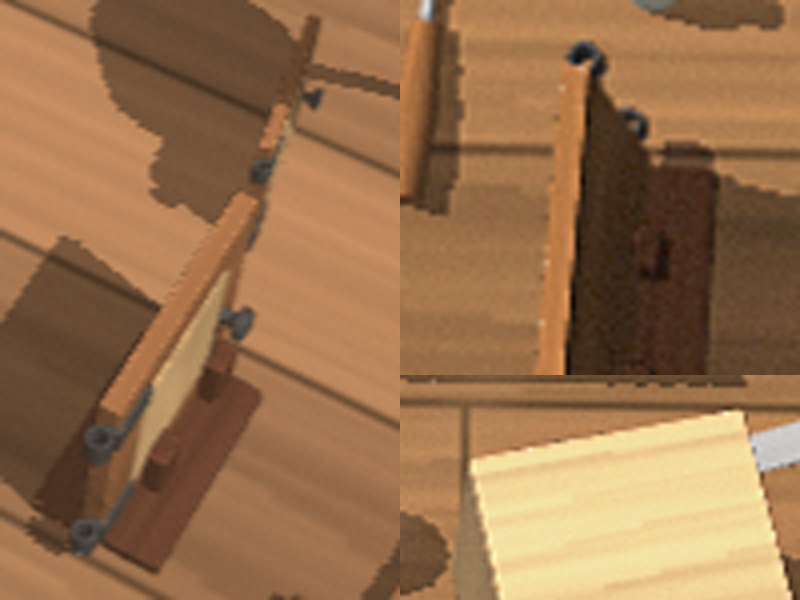

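```bash
cat > h.py <<'E'
import cv2,numpy as np
from scipy.optimize import minimize
from plant import robot
def cam(p):
    return cv2.Rodrigues(np.array(p["rvec"]))[0],np.array(p["tvec"]).ravel(),np.array([[p["fx"],0,p["cx"]],[0,p["fy"],p["cy"]],[0,0,1.]])
def plane(p,uv,z):
    R,t,K=cam(p);c=-R.T@t
    d=(R.T@np.linalg.inv(K)@np.c_[np.atleast_2d(uv),np.ones(len(np.atleast_2d(uv)))].T).T
    return (c+d*((z-c[2])/d[:,2])[:,None])
def proj(p,X):
    return cv2.projectPoints(np.atleast_2d(X).astype(float),np.array(p["rvec"]),np.array(p["tvec"]),cam(p)[2],None)[0][:,0]
def rot(a): return np.array([[np.cos(a),-np.sin(a)],[np.sin(a),np.cos(a)]])
E
python3 - <<'E'
from h import *
P={n:robot.read_camera(n) for n in("scene","top")}
# cabinet top by colour
for n,p in P.items():
    seed={"scene":(210,192),"top":(345,165)}[n]
    hsv=cv2.cvtColor(p["color"],cv2.COLOR_RGB2HSV)
    sc=np.median(hsv[seed[1]-10:seed[1]+10,seed[0]-10:seed[0]+10].reshape(-1,3),0)
    m=((abs(hsv.astype(int)-sc)<[8,50,35]).all(2)).astype(np.uint8)
    m=cv2.morphologyEx(m,cv2.MORPH_CLOSE,np.ones((3,3)));m=cv2.morphologyEx(m,cv2.MORPH_OPEN,np.ones((3,3)))
    k,l,st,_=cv2.connectedComponentsWithStats(m);m=(l==l[seed[1],seed[0]]).astype(np.uint8)
    c=max(cv2.findContours(m,0,cv2.CHAIN_APPROX_NONE)[0],key=cv2.contourArea)[:,0]
    w=plane(p,c,.214)[:,:2]
    r=cv2.minAreaRect((w*1000).astype(np.float32)); print(n,"hsv",sc,"rect",r)
    print(np.round(cv2.boxPoints(r)))
    print("door px", np.round(plane(p,{"scene":[(348.7,267.9),(383,214.7)],"top":[(195,173.6),(196,244)]}[n],.177),4).tolist())
    for t in("door","rack","cabinet"):
        for d in robot.silhouettes(t,p)[:2]:
            ys,xs=np.where(d["region"]);print(t,round(d["p"],2),len(xs),xs.min(),xs.max(),ys.min(),ys.max())
    print(np.round(plane(p,{"scene":[(320+98/4,165+440/4)],"top":[(197.2,171.4)]}[n],.162),4),"upper knuckle top")
print(robot.get_state()["clock"])
E
```

```text
scene hsv [ 19.  93. 243.] rect ((609.4051513671875, -114.93197631835938), (141.64500427246094, 170.15994262695312), 12.087100982666016)
[[ 522.  -47.]
 [ 558. -213.]
 [ 696. -183.]
 [ 661.  -17.]]
door px [[0.5984, 0.2626, 0.177], [0.4259, 0.2647, 0.177]]
door 0.86 1347 337 382 214 303
door 0.81 265 382 399 171 220
rack 0.74 1139 328 384 250 307
cabinet 0.69 7305 164 260 164 270
cabinet 0.58 1474 337 383 214 303
[[0.6113 0.2602 0.162 ]] upper knuckle top
top hsv [ 22.  88. 243.] rect ((609.3245239257812, -115.76776885986328), (141.15338134765625, 168.84329223632812), 11.905854225158691)
[[ 523.  -48.]
 [ 558. -213.]
 [ 696. -184.]
 [ 661.  -19.]]
door px [[0.5971, 0.2572, 0.177], [0.4215, 0.2429, 0.177]]
door 0.88 625 199 214 276 329
door 0.69 1315 187 208 168 250
rack 0.94 756 205 223 193 244
cabinet 0.57 5537 303 389 133 220
[[0.6079 0.2557 0.162 ]] upper knuckle top
2.0
```

```bash
cat >> h.py <<'E'
def box(x0,x1,y0,y1,z0,z1): return np.array([[x,y,z] for x in(x0,x1) for y in(y0,y1) for z in(z0,z1)])
PARTS=[box(-.0875,.0875,-.007,.007,0,.165),box(.089,.106,-.0085,.0085,.015,.035),box(.089,.106,-.0085,.0085,.13,.15),box(.051,.0975,.007,.010,.018,.032),box(.051,.0975,.007,.010,.133,.147),box(-.071,-.049,.007,.027,.064,.086)]
def mask(p,q,z,S=4):
    m=np.zeros((420*S,560*S),np.uint8)
    for b in PARTS:
        w=np.c_[b[:,:2]@rot(q[2]).T+q[:2],b[:,2]+z]
        h=cv2.convexHull(((proj(p,w)+.5)*S).astype(np.float32)).round().astype(np.int32)
        cv2.fillConvexPoly(m,h,1)
    return cv2.resize(m.astype(np.float32),(560,420),interpolation=cv2.INTER_AREA)
def fit(items,q0,z,steps=(.004,.004,.03)):
    def cost(q):
        c=0
        for p,r in items:
            m=mask(p,q,z); c+=1-np.minimum(m,r).sum()/np.maximum(m,r).sum()
        return c
    s=np.vstack([q0]+[np.array(q0)+np.eye(3)[i]*steps[i] for i in range(3)])
    o=minimize(cost,q0,method="Nelder-Mead",options=dict(initial_simplex=s,maxiter=90,xatol=1e-4,fatol=1e-4)); return o.x,o.fun
def down(yaw): # tool z down, tool x along door y, tool y along door x
    c,s=np.cos(yaw),np.sin(yaw)
    return cv2.Rodrigues(np.array([[-s,c,0],[c,s,0],[0,0,-1.]]))[0].ravel()
E
python3 - <<'E'
from h import *
it=[]
for n in("scene","top"):
    p=robot.read_camera(n)
    pt=(362,250) if n=="scene" else (197,200)
    for d in robot.silhouettes("door",p):
        r=d["region"]; ys,xs=np.where(r)
        if abs(xs.mean()-pt[0])<20 and abs(ys.mean()-pt[1])<25: it.append((p,r.astype(float))); print(n,d["p"],r.sum()); print(fit(it[-1:],[.511,.26,-.01],.012)); break
q,f=fit(it,[.511,.26,-.01],.012); print(q,f)
s=robot.get_state()["qpos"]
for yaw in(0,np.pi):
    print(yaw,[np.round(a,2) if (a:=robot.inverse_kinematics(X,down(y+yaw))) is not None else None for X,y in(([q[0],q[1],.25],q[2]),([.423,-.053,.25],.21))])
E
```

```text
scene 0.85 1406
(array([ 0.5108389 ,  0.25766745, -0.00330772]), np.float64(0.09701431492842538))
top 0.64 1329
(array([ 0.51254355,  0.25952575, -0.00309564]), np.float64(0.08438946321207663))
[ 0.51180985  0.25823533 -0.00138223] 0.20484312613373012
0 [array([ 0.47,  0.25, -0.  ,  1.32,  0.  ,  0.47]), array([-0.12, -0.03, -0.32,  1.29,  0.  , -0.33])]
3.141592653589793 [array([ 0.47,  0.25, -0.  ,  1.32,  0.  , -2.67]), array([-0.12, -0.03, -0.32,  1.29,  0.  ,  2.81])]
```

```bash
python3 - <<'E'
from h import *
o=down(-.002); x,y=.5118,.2585
robot.move_ptp([x,y,.26],o)
robot.servo_line([x,y,.150],rate=.12)
print(robot.get_state()["wrist_force"])
robot.move_gripper(.0,force=50)
s=robot.get_state();print("gripped",s["finger_gap"],s["wrist_force"],s["position"],s["clock"])
robot.servo_line([x,y,.165],rate=.05)
s=robot.get_state();print("lift1",s["finger_gap"],s["wrist_force"],s["wrist_torque"])
robot.servo_line([x,y,.235],rate=.12)
s=robot.get_state();print("lift2",s["finger_gap"],s["wrist_force"],s["wrist_torque"],s["clock"])
E
```

```text
[-0.4696477   0.68866321 -0.42989078]
gripped 7.550061688383638e-05 [0.10994294 0.53193697 0.1783999 ] [0.5117813  0.25849111 0.1499713 ] 7.075
lift1 0.0002222516914185976 [-0.01099422 -0.56253701 -0.04486816] [-0.01912079 -0.01770467  0.00729422]
lift2 -0.00031449464199392397 [ 0.21479996 -0.71148203  0.22693087] [-0.01151     0.01220115  0.02373595] 8.2583
```

```bash
python3 - <<'E'
from h import *
P=[robot.read_camera(n) for n in("scene","top")]
a=cv2.resize(P[0]["color"][120:320,290:440],None,fx=3,fy=3);b=cv2.resize(P[1]["color"][130:330,140:260],None,fx=3,fy=3)
cv2.imwrite("pics/c2.png",np.hstack([a,b])[:,:800,::-1])
E
```

```text
(no output)
```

View pics/c2.png

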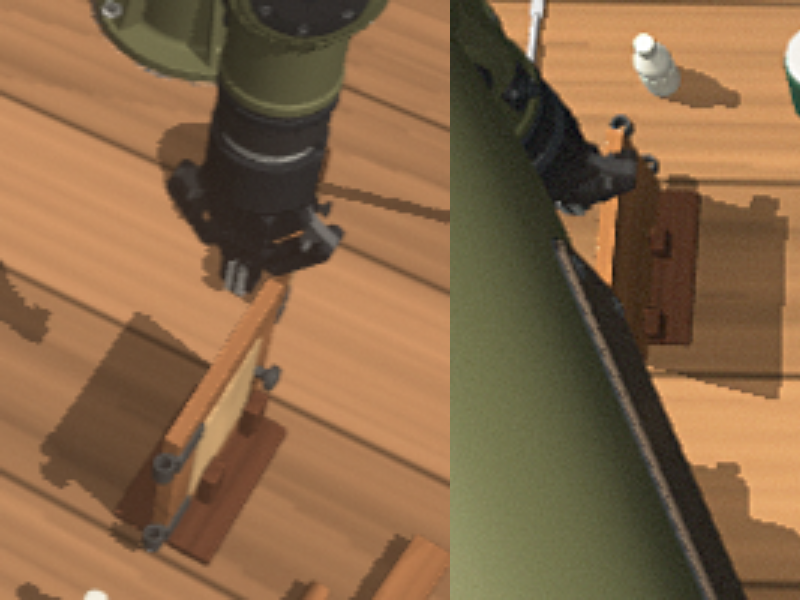

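```bash
python3 - <<'E'
from h import *
s=robot.get_state();print(s["position"],cv2.Rodrigues(s["eef_rot"])[0].round(2).tolist())
it=[]
for n in("scene","top"):
    p=robot.read_camera(n); print(n,"tcp",proj(p,s["position"]),"door top ends",proj(p,[[.424,.258,.177],[.599,.258,.177],[.512,.258,.177]]).round(1).tolist())
    for d in robot.silhouettes("door",p):
        r=d["region"]; ys,xs=np.where(r);print(d["p"],len(xs),xs.mean(),ys.mean())
        if n=="scene" and abs(xs.mean()-362)<20 and abs(ys.mean()-250)<25: print(fit([(p,r.astype(float))],[.511,.26,-.01],.012))
E
```

```text
[0.51112754 0.25816501 0.23379605] [[0.0, 1.0, -0.0], [1.0, -0.0, -0.0], [-0.0, -0.0, -1.0]]
scene tcp [[367.23027961 225.15315514]] door top ends [[380.8, 213.0], [346.7, 267.2], [364.3, 239.3]]
0.72 1344 360.3325892857143 257.2998511904762
(array([0.51041855, 0.25776813, 0.00177425]), np.float64(0.10717879906071792))
0.5 35 384.9714285714286 214.54285714285714
0.37 7530 212.6957503320053 215.76281540504647
top tcp [[186.48747598 201.71669281]] door top ends [[189.8, 242.9], [194.7, 172.9], [192.3, 206.9]]
0.92 889 199.58155230596176 207.31496062992127
```

```bash
python3 - <<'E'
from h import *
s=robot.get_state();X=s["position"]
out=[]
for n,(x0,y0) in dict(scene=(320,170),top=(160,140)).items():
    p=robot.read_camera(n); i=cv2.resize(p["color"][y0:y0+100,x0:x0+80],None,fx=5,fy=5,interpolation=cv2.INTER_CUBIC)[:,:,::-1].copy()
    for k,dz in enumerate((0,.019,.038)):
        u=(proj(p,X+[0,0,dz])[0]-[x0,y0]+.5)*5; cv2.drawMarker(i,tuple(int(v) for v in u),[(0,0,255),(0,255,255),(255,255,0)][k],cv2.MARKER_CROSS,14,1)
    out.append(i)
cv2.imwrite("pics/c3.png",np.hstack(out))
E
```

```text
(no output)
```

View pics/c3.png

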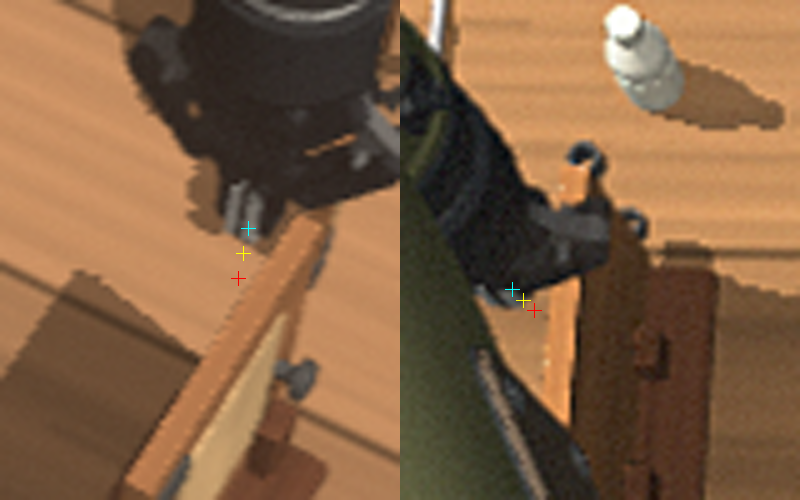

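Picture: door still upright in the rack (scene ≈ (362,250)), gripper shut above it; visible fingertips sit about 28 mm higher than the reported TCP (tip at crop (245,240), TCP marker at (238,278)), in both cameras. So the fingers closed just above the edge; I'll go 30 mm lower, watching the force.

```bash
python3 - <<'E'
from h import *
x,y=.5112,.2583
robot.move_gripper(.085)
robot.servo_line([x,y,.150],rate=.15)
for z in(.14,.13,.122,.117):
    robot.servo_line([x,y,z],rate=.06); f=robot.get_state()["wrist_force"]
    if abs(f[2])>4: print("contact",z,f);break
robot.move_gripper(.0,force=50)
s=robot.get_state();print("gripped",s["finger_gap"],s["wrist_force"],s["position"],s["clock"])
if s["finger_gap"]>.01:
    robot.servo_line([x,y,s["position"][2]+.015],rate=.05)
    s=robot.get_state();print("lift1",s["finger_gap"],s["wrist_force"],s["wrist_torque"])
    robot.servo_line([x,y,.117+.085],rate=.12)
    s=robot.get_state();print("lift2",s["finger_gap"],s["wrist_force"],s["wrist_torque"],s["clock"])
E
```

```text
gripped 0.012975418273968002 [-0.27557835  0.1236245   0.81944794] [0.51139578 0.25848201 0.1172336 ] 11.975
lift1 0.01289838569897195 [ 0.24042346 -0.37502421 -4.27489097] [ 0.02476371  0.01283316 -0.02034155]
lift2 0.013264867267883642 [-1.10470561  0.31330107 -4.10493417] [-0.05558878  0.02857911  0.00525755] 13.1667
```

```bash
cat >> h.py <<'E'
CO=np.array([.6158,-.114]); CY=.209   # cabinet origin, yaw
ZT=.105                               # TCP z minus door underside z
def cab(x,y): return CO+rot(CY)@np.array([x,y])
DX=0.0 # door origin ahead of TCP along the door's x
def tcp_for(kx,ky,under,yaw=CY):      # knuckle axis at cabinet (kx,ky)
    k=cab(kx,ky)-rot(yaw)@np.array([.0975,0]); return [k[0],k[1],under+ZT]
E
python3 - <<'E'
from h import *
robot.servo_line([.45,.15,.202],down(.1),rate=.2)
robot.servo_line(tcp_for(-.078,.118,.097),down(CY),rate=.2)
robot.servo_line(tcp_for(-.078,.118,.062),rate=.1)
robot.pause(.2)
s=robot.get_state();print(s["wrist_force"],s["wrist_torque"],s["finger_gap"],s["clock"],s["position"],tcp_for(-.078,.118,.062))
out=[]
for n in("scene","top"):
    p=robot.read_camera(n); np.save(f"pics/{n}1.npy",p["color"])
    for d in robot.silhouettes("door",p):
        r=d["region"]; ys,xs=np.where(r);print(n,d["p"],len(xs),xs.mean(),ys.mean())
    k=cab(-.078,.118);d=cab(-.078,.1)
    K=proj(p,[[*k,.192],[*k,.212],[*k,.077],[*d,.176],[*d,.160],[*d,.061],[*d,.045]]);print(K.round(1).tolist())
    x0,y0=[int(v) for v in K.mean(0)-[40,50]]
    i=cv2.resize(p["color"][y0:y0+100,x0:x0+80],None,fx=5,fy=5,interpolation=cv2.INTER_CUBIC)[:,:,::-1].copy()
    for j,u in enumerate(K): cv2.circle(i,tuple(int(v) for v in (u-[x0,y0]+.5)*5),2,(0,0,255) if j<3 else (0,255,0),-1)
    print(x0,y0);out.append(i)
cv2.imwrite("pics/c4.png",np.hstack(out))
E
```

```text
[-0.38662485 -0.44031086 -3.50967991] [-0.0341529  -0.01482143 -0.06229175] 0.013044544943544779 15.725 [ 0.4202806  -0.03493143  0.16771812] [np.float64(0.41963622732778827), np.float64(-0.03498086123599665), 0.16699999999999998]
scene 0.95 1086 275.59576427255985 179.7366482504604
scene 0.62 379 389.36675461741424 196.5593667546174
[[264.8, 188.7], [264.4, 183.6], [266.8, 215.9], [258.3, 190.9], [258.7, 194.8], [260.7, 217.6], [261.0, 221.0]]
222 151
top 0.71 609 206.21346469622333 302.93924466338257
[[304.6, 206.2], [305.1, 204.3], [302.2, 215.9], [311.5, 206.3], [311.0, 207.8], [308.3, 215.9], [307.9, 217.1]]
267 160
```

View pics/c4.png

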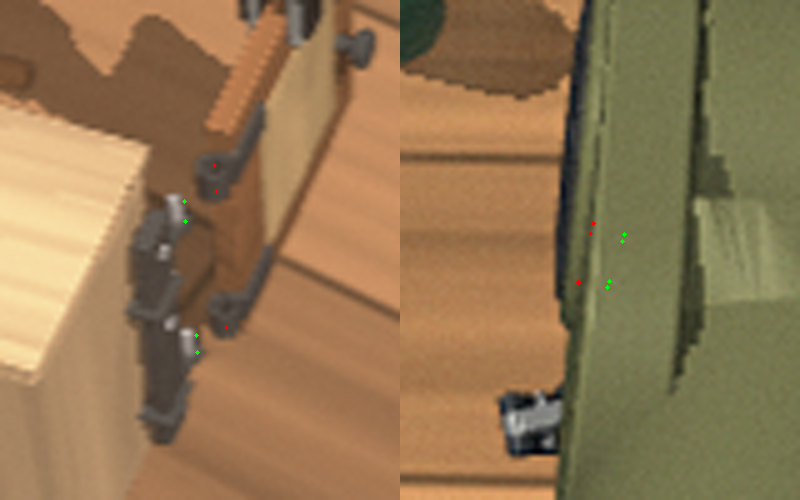

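```bash
python3 - <<'E'
from h import *
out=[]
d=cab(-.078,.1); P={n:robot.read_camera(n) for n in("scene","top")}
S=np.load("pics/scene1.npy").astype(int);T=cv2.imread("pics/top0.png")[:,:,::-1].astype(int)
for n,I in(("scene",S),("top",T)):
    p=P[n]; K=proj(p,[[*d,.176],[*d,.160],[*d,.061],[*d,.045]])
    J=np.c_[(proj(p,[[*cab(-.068,.1),.168]])-proj(p,[[*d,.168]]))[0],(proj(p,[[*cab(-.078,.11),.168]])-proj(p,[[*d,.168]]))[0]]/10; print(n,"J px/mm",J.round(3).tolist())
    br=I.min(2)
    for j in(0,2):
        c=K[j:j+2].mean(0);x0,y0=int(c[0])-9,int(c[1])-9
        sub=br[y0:y0+19,x0:x0+19];sat=(I.max(2)-I.min(2))[y0:y0+19,x0:x0+19]
        m=(sub>110)&(sat<45);ys,xs=np.where(m);w=sub[m]-90.
        print(j,"pred",c.round(1),"meas",((xs+x0)*w).sum()/w.sum() if len(xs) else None,((ys+y0)*w).sum()/w.sum() if len(xs) else None,len(xs),list(zip((xs+x0).tolist(),(ys+y0).tolist()))[:24])
    x0,y0=[int(v) for v in K.mean(0)-[20,25]]
    i=cv2.resize(I[y0:y0+50,x0:x0+40].astype(np.uint8),None,fx=10,fy=10,interpolation=cv2.INTER_NEAREST)[:,:,::-1].copy()
    for u in K: cv2.circle(i,tuple(int(v) for v in (u-[x0,y0]+.5)*10),2,(0,255,0),-1)
    print(x0,y0);out.append(i)
cv2.imwrite("pics/c5.png",np.hstack(out))
E
```

```text
scene J px/mm [[-0.146, 0.372], [0.299, 0.103]]
0 pred [258.5 192.8] meas 256.1230551626591 193.36633663366337 16 [(255, 190), (256, 190), (257, 190), (256, 191), (257, 191), (256, 192), (257, 192), (256, 193), (257, 193), (256, 194), (257, 194), (258, 194), (257, 195), (254, 200), (255, 200), (254, 201)]
2 pred [260.9 219.3] meas 258.2540453074434 217.6747572815534 15 [(255, 215), (256, 215), (255, 216), (256, 216), (258, 217), (259, 217), (260, 217), (259, 218), (260, 218), (259, 219), (260, 219), (259, 220), (260, 220), (259, 221), (260, 221)]
239 181
top J px/mm [[-0.084, -0.398], [-0.388, 0.076]]
0 pred [311.2 207.1] meas 312.0039032006245 210.17954722872756 15 [(313, 205), (314, 205), (312, 206), (313, 206), (314, 206), (315, 206), (312, 207), (313, 207), (314, 207), (309, 215), (310, 215), (311, 215), (309, 216), (310, 216), (311, 216)]
2 pred [308.1 216.5] meas 310.97287299630085 213.27127003699138 10 [(312, 207), (313, 207), (314, 207), (309, 215), (310, 215), (311, 215), (309, 216), (310, 216), (311, 216), (310, 217)]
289 186
```

View pics/c5.png

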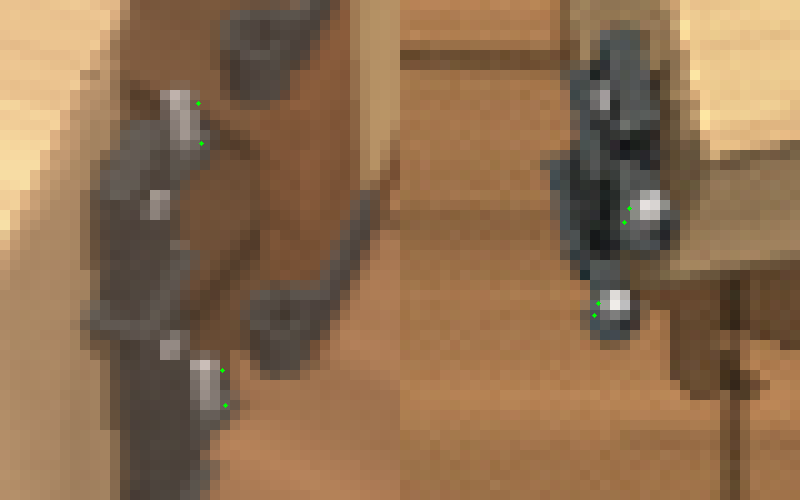

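Picture: pins sit left of design dots in scene (upper tip ≈ (257,190), lower ≈ (260,217)) and right of them in top; solution is about y −4.4 mm, x −0.8 mm. Knuckles are where predicted. Now approach and feel.

```bash
cat >> h.py <<'E'
def st():
    s=robot.get_state(); f=rot(-CY)@s["wrist_force"][:2]; return np.r_[f,s["wrist_force"][2]],s
def lower(kx,ky,u0,u1,step,f0,lim=4.,lat=6.,rate=.025):
    u=u0
    while u>u1+1e-6:
        u=max(u-step,u1); robot.servo_line(tcp_for(kx,ky,u),rate=rate); f,s=st(); g=f-f0
        if g[2]>lim or np.hypot(*g[:2])>lat: return u,g,True
    return u,g,False
E
python3 - <<'E'
from h import *
X,Y=-.0788,.0956
robot.servo_line(tcp_for(X,Y+.012,.054),rate=.08)
robot.servo_line(tcp_for(X,Y,.054),rate=.05); robot.pause(.3)
F=[]
for _ in range(5): F.append(st()[0]);robot.pause(.04)
f0=np.mean(F,0);print("f0",f0,np.std(F,0)); np.save("f0.npy",f0)
for dx,dy in((0,0),(0,-.002),(-.002,0),(0,.002),(.002,0)):
    robot.servo_line(tcp_for(X+dx,Y+dy,.051),rate=.04)
    u,g,c=lower(X+dx,Y+dy,.051,.041,.001,f0)
    print(dx,dy,"u",u,g.round(1),c,robot.get_state()["clock"])
    if u<=.0421: break
    robot.servo_line(tcp_for(X+dx,Y+dy,u+.003),rate=.04)
E
```

```text
f0 [ 0.47691465 -0.27816038 -3.43717068] [0.42774826 0.62870705 0.64400759]
0 0 u 0.041 [-1.   0.4 -0.8] False 19.9917
```

```bash
python3 - <<'E'
from h import *
X,Y=-.0788,.0956; f0=np.load("f0.npy")
u,g,c=lower(X,Y,.041,.024,.001,f0,lim=4.)
f,s=st();print("u",u,g.round(1),c,"pos",s["position"],"now",(f-f0).round(1),s["wrist_torque"].round(2),s["finger_gap"],s["clock"])
p=robot.read_camera("scene");k=cab(X,Y)
i=cv2.resize(p["color"][150:250,220:300],None,fx=6,fy=6,interpolation=cv2.INTER_CUBIC)[:,:,::-1]
cv2.imwrite("pics/c6.png",i)
E
```

```text
u 0.02899999999999999 [-2.   0.2  5.4] True pos [ 0.42378311 -0.05711042  0.13434381] now [-2.   0.2  5.4] [ 0.01 -0.01  0.06] 0.0129496572720161 22.9917
```

View pics/c6.png

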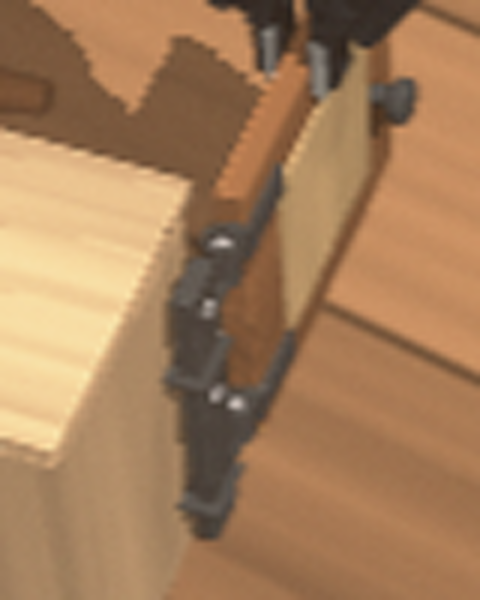

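Both white pin tips show inside the knuckles (crop (220,240) and (236,402)), and the door is seated with 5 N. Release, then go to the outer face and swing it.

```bash
cat >> h.py <<'E'
PX,PY=-.0788,.0956
def push(th,off,r=.1075,z=.150):
    k=cab(PX,PY)+rot(CY+th)@np.array([-r,off]); return [k[0],k[1],z],down(CY+th-np.pi/2)
E
python3 - <<'E'
from h import *
f0=np.load("f0.npy")
robot.move_gripper(.045); f,s=st();print("released",f.round(1),s["finger_gap"],s["clock"])
x=s["position"];robot.servo_line([x[0],x[1],x[2]+.02],rate=.05);print(st()[0].round(1))
robot.servo_line([x[0],x[1],.225],rate=.15)
robot.move_gripper(0.)
p,o=push(0,.055,z=.225);robot.servo_line(p,o,rate=.12)
p,o=push(0,.055);robot.servo_line(p,o,rate=.12)
p,o=push(0,.030);robot.servo_line(p,o,rate=.08)
f,s=st();print(f.round(1),s["clock"],s["finger_gap"])
P=robot.read_camera("scene");cv2.imwrite("pics/c7.png",cv2.resize(P["color"][130:260,160:330],None,fx=4,fy=4,interpolation=cv2.INTER_CUBIC)[:,:,::-1])
E
```

```text
released [-0.5  0.3  0.2] 0.04494283639006614 23.45
[ 0.3 -0.6 -0.2]
[-0.1  0.5  0.4] 28.0833 0.00014289198466635003
```

View pics/c7.png

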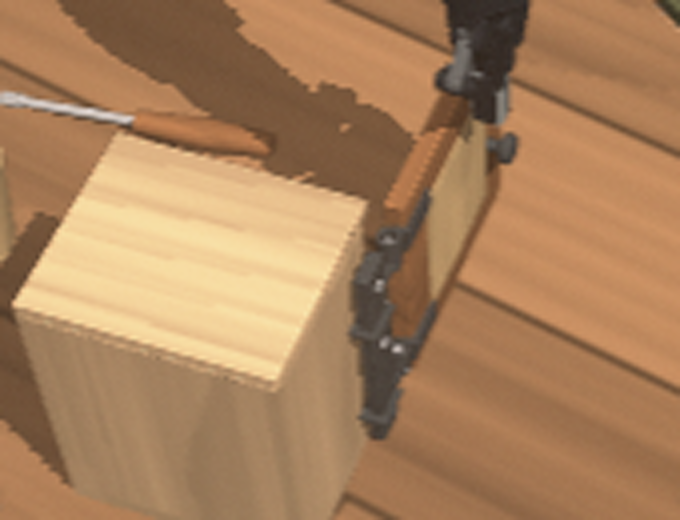

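Door hangs upright on the pins, fingers (crop (500,105)) next to its outer face. Swing.

```bash
python3 - <<'E'
from h import *
p,o=push(0,.020);robot.servo_line(p,o,rate=.04);print(st()[0].round(1))
stop=None
for a in list(range(6,79,6))+[80,82,84,86,87,88,89,90,91,92,93,94]:
    p,o=push(np.radians(a),.018);robot.servo_line(p,o,rate=.06 if a<79 else .03)
    if a>=79: robot.pause(.05)
    f,s=st()
    if a>=79 or a%24==0 or np.linalg.norm(f)>3: print(a,f.round(1),round(s["clock"],2))
    if a<79 and np.linalg.norm(f)>6 or a>=79 and np.linalg.norm(f[:2])>2.5:
        robot.pause(.1);f,s=st();print("stop?",a,f.round(1))
        if np.linalg.norm(f[:2])>2.5: break
P=robot.read_camera("scene");cv2.imwrite("pics/c8.png",cv2.resize(P["color"][130:260,160:330],None,fx=4,fy=4,interpolation=cv2.INTER_CUBIC)[:,:,::-1])
E
```

```text
[-0.2 -0.1  1. ]
24 [-0.3  0.1  0.8] 29.93
48 [-0.6 -0.1 -0.1] 31.3
72 [-0.6 -0.7 -0.4] 32.67
80 [-0.1 -0.3 -0.3] 33.33
82 [-0.3 -0.1 -0. ] 33.66
84 [ 0.5  0.  -0.3] 33.98
86 [-0.6  0.2 -0.3] 34.31
87 [ 0.5 -0.  -0. ] 34.61
88 [-0.9 -0.2  0.2] 34.91
89 [ 0.2 -0.7 -0.7] 35.21
90 [0.3 0.2 0.3] 35.51
91 [ 0.3  0.5 -0.1] 35.81
92 [ 0.2 -0.3 -0.4] 36.11
93 [-4.8  1.   1.3] 36.41
stop? 93 [-4.9 -0.3  1.1]
```

View pics/c8.png

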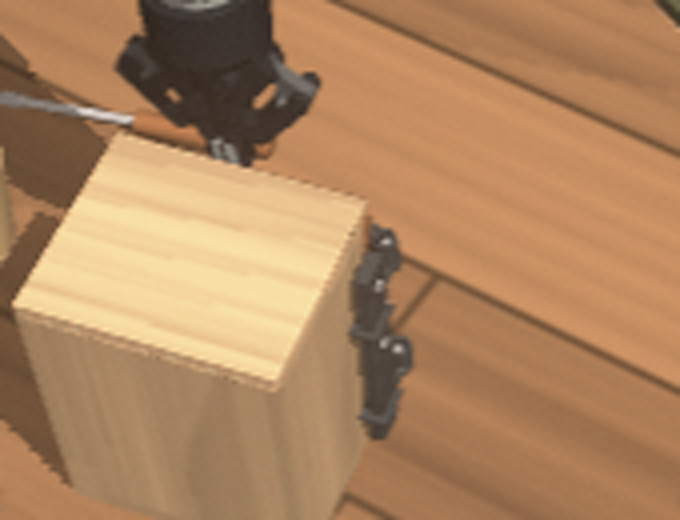

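The door is hidden behind the top board, knuckles turned on the pins, and a 5 N stop was felt. Back off and check from the top camera.

```bash
python3 - <<'E'
from h import *
p,o=push(np.radians(93),.030);robot.servo_line(p,o,rate=.04)
p,o=push(np.radians(93),.075);robot.servo_line(p,o,rate=.12)
p[2]=.26;robot.servo_line(p,rate=.15)
robot.move_j([-1.192,.314,-.047,1.21,0,1.571]); robot.pause(.5)
f,s=st();print(f.round(1),s["clock"])
out=[]
for n,(x0,y0) in dict(scene=(220,150),top=(290,140)).items():
    P=robot.read_camera(n);i=cv2.resize(P["color"][y0:y0+100,x0:x0+80 if n=="scene" else x0+80],None,fx=5,fy=5,interpolation=cv2.INTER_CUBIC)[:,:,::-1].copy()
    # shut door's model: outer top edge and underside at 90/93 deg
    for a,c in((90,(0,255,0)),(93,(0,0,255))):
        R=rot(CY+np.radians(a));h=cab(PX,PY)
        X=[[*(h+R@np.array([u,.007])),z] for u,z in((-.185,.03),(-.01,.03),(-.01,.195),(-.185,.195))]
        cv2.polylines(i,[((proj(P,X)-[x0,y0]+.5)*5).astype(np.int32)],True,c,1)
    out.append(i)
    print(n,[(t,np.round(r[0]["position"],3).tolist()) for t in("can","glue","mallet","carving","offcut") if (r:=robot.find_in(t,P))])
cv2.imwrite("pics/c9.png",np.hstack(out))
E
```

```text
[0.4 0.5 0.4] 40.7833
scene [('can', [0.707, 0.099, 0.098]), ('glue', [0.717, 0.262, 0.065]), ('mallet', [0.576, -0.378, 0.093]), ('carving', [0.702, -0.339, 0.048]), ('offcut', [0.539, 0.453, 0.019])]
top [('can', [0.671, 0.091, 0.112]), ('glue', [0.699, 0.253, 0.063]), ('mallet', [0.554, -0.375, 0.094]), ('carving', [0.678, -0.344, 0.049])]
```

View pics/c9.png

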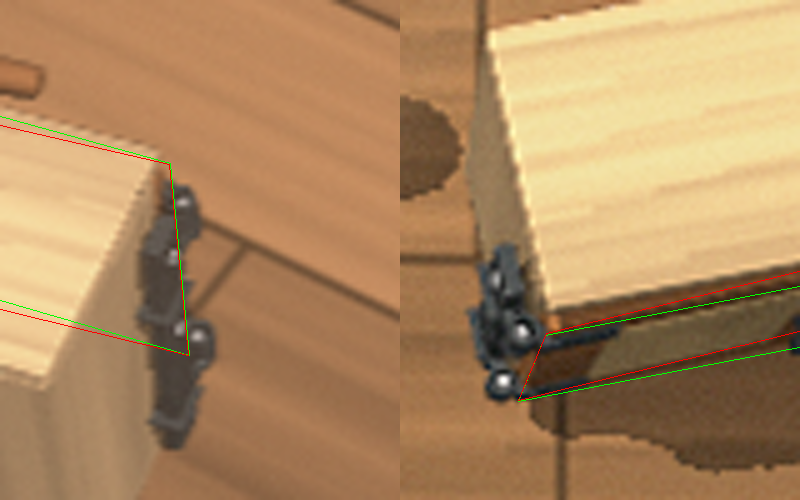

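The door is shut: in the top view it lines up with the 90–93° outline, and both pin tips show in the knuckles at crop (520,330) and (500,382). The arm is clear, so I'll hand in.

```bash
python3 -c "
from plant import robot
robot.sign_off();print(robot.get_state()['clock'])"
```

```text
the job is handed in; nothing more can be done
the job is handed in; nothing more can be done
```

The door is on both pins, fully seated and shut, and the job is handed in. The robot's clock read about 41 s of the 72 s allowed.

- **Grasp:** My first grip closed on nothing. The pictures showed the fingertips about 28 mm higher than the reported TCP, so I went lower and gripped at the top edge.
- **Hanging:** The images put the pins about 4.4 mm off design in y and 0.8 mm in x. The first try went straight on with no search, and the door stopped at the expected height with about 5 N of contact.
- **Shutting:** I let go, then pushed on the outer face with closed fingers. The door stopped against the cabinet front with about 5 N, near a commanded 93°.

**Last checks:**
- The top view shows the door shut in line with its predicted outline, and both pin tips are visible inside the knuckles.
- The wrist force is back to noise, and the arm is at its start pose, touching nothing.
- The can, glue bottle, mallet and carving measure within 4 mm of where they started. The offcut does too in the scene view, but it was not reported in the final top view. I did not re-measure the two gouges.

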